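# Flip open the spice box and put the spice jar on the tray

## Robot

A 7-joint arm with a two-finger parallel gripper is mounted at the origin on a cart in front of the work surface, level with it; the furniture and walls round the work are solid. World frame = base frame: x ahead of the robot, y to its left, z up, the work surface at z = 0. Lengths are in m, angles in rad, forces in N, time in s.
With the tool pointing down it reaches from about 0.425 to 0.825 m from the base axis. Payload 3.6 kg.
Tool frame: the origin (TCP) lies where the fingers leave the gripper's body, on its centre line; the fingertips stand 73 mm ahead of it and the grasp point (between the pads) lies 54 mm ahead of it; z points along the fingers, y is the line along which they close (so a half turn about z gives the same grasp; the last joint's range is limited). The gripper opens to 85 mm and grips with 20 to 120 N. Pads are 22 mm wide; open, the fingers measure 114 mm over their backs; the gripper's body (76 mm by 85 mm) begins 54 mm behind the grasp point. The pads swing forward as they close: fully open they stand 13 mm farther back than shut.
Start: joints at [-1.149, 0.615, -0.013, 1.423, 0.008, 1.103, -0.04], TCP at [0.281, 0.586, 0.304] pointing down, gripper open.
Joint ranges: [-3.12, 3.12], [-0.3, 2.06], [-1.34, 1.32], [0.26, 2.42], [-1.36, 4.5], [0.01, 1.98], [-2.84, 2.84]. Speed limits (rad/s): [2.79, 2.79, 3.14, 3.14, 3.14, 3.14, 3.14].

## Interface

Orientations are given as a unit quaternion [x, y, z, w].
In Python, from station import arm, snapshot, camera_info, ticket gives the robot as it stands. Calls block until the motion is done:
- arm.movep(position, orientation): joint-space move of the TCP to a pose.
- arm.line_to(position, velocity=0.15, ori=None): straight line of the TCP; ori=None keeps the orientation; velocity is the mean speed in m/s.
- arm.move_j(angles): joint-space move.
- arm.move_gripper(opening, effort=None): opening from 0.0 (shut) to 1.0 (fully open); effort is the grip in N (None keeps the last); returns when the fingers have stopped.
- arm.pause(seconds).
- arm.ik(position, orientation): joint angles nearest the present ones, or None.
- snapshot(name): name is "scene" or "side" or "wrist"; returns the picture (420x560x3 uint8, blue, green, red); there is no depth.
- camera_info(name): a dict with "fx", "fy", "cx", "cy" (pixels), "R" (3x3) and "t" (3): a world point X has camera coordinates R X + t; the wrist camera has in their place "T_tool_cam" (4x4, takes a point from camera to tool coordinates, whose origin is the TCP and whose axes are the flange's). Camera axes: x right, y down, z forward; pixel columns grow to the right and rows downward; lengths in m; the calibration is good to about 2 mm. A picture is of the moment at which its call begins: read the wrist's pose just before it. camera_info takes no time and is no camera call.
A pose or a line that the arm cannot do raises arm.MotionError and nothing moves.
- ticket.finish_job(): hands the job in; it is judged then, once.
Readings, each from a call of its own:
- arm.read_time(): time.
- arm.read_joint_positions(): joint angles.
- arm.read_dq(): joint speeds.
- arm.read_effort(): joint torques, N m.
- arm.read_tool_pos(): TCP position.
- arm.read_eef_rot(): TCP orientation.
- arm.read_ft_force(): force on the tool from outside, world axes, zero at the start.
- arm.read_wrist_torque(): the same for the moment, N m.
- arm.read_opening(): opening from 0.0 (shut) to 1.0 (fully open).
- arm.read_finger_force(): force on a finger pad.
Only numpy, scipy, OpenCV 4.12 (cv2) and the standard library are available. Lean on these libraries where they do the work, as an engineer would, in place of code of your own. Each camera call takes 0.05 s, during which the arm holds its last target. There are 200 camera calls.

## Task

Flip the lid of the wooden spice box right back so that it stays open by itself, lift out the spice jar with the red cap, and set it down gently, not dropping it, so that it stands upright inside the serving tray beside the pepper mill. Leave the lid open and the salt shaker standing in the box, and do not knock over or shift the pepper mill.

Things in the scene. Friction and masses are not known exactly. Their poses are not given: they have to be found in the camera images.
- spice_box: Open-topped wooden box, fixed to the worktop: 172 x 172 mm outside, walls 118 mm high and 6 mm thick, floor 6 mm thick, 160 x 160 mm inside; a darker wooden lid lies on it. Origin: centre of its underside. Its -x side is the front and faces the robot's right (yaw 1.25 to 1.85), the hinge is along its +x top edge, at the robot's left, z up.
- lid (a joint): Lid angle, rad: 0 closed (flat on the rim), grows as the front edge swings up and back, stop at 1.8. Loose hinge, no latch; the 0.28 kg lid falls shut when let go below about 1.5, falls open to the stop above that. Wooden panel 182 mm long (front to hinge), 172 wide, 8 thick; it overhangs the box front by 10 mm. For the steel lip on its front edge see lid_lip.
- lid_edge (a point): Point of the lid (moves with it) on the underside, in the middle of its width, 172 mm from the hinge: when closed it lies exactly over the outer face of the box front, with the 10 mm overhang before it.
- lid_lip (a point): Middle of the free end of the steel lip (moves with the lid): 80 mm wide, 4 mm thick, 25 mm long, it flares from the lid's front edge forwards and upwards at 60 degrees from level (closed), so that shut fingers tilted 40 degrees from upright fit under it to pry the lid up. When closed, this point is 22 mm before the box front, 22 mm above the lid's underside.
- lid_hinge (a point): Middle of the hinge line (fixed to the box): 86 mm behind the box's centre, 118 mm above its underside, level with the underside of the closed lid. The hinge line runs along the box's y.
- spice_jar: Clear spice jar with a red cap and a green label, 106 mm high, 0.08 to 0.15 kg: body 42 mm across, red cap 45 mm across (its top 21 mm). Origin: centre of its underside. Stands on the floor of the box, at box y near +40 or -40 mm.
- salt_shaker: Salt shaker with a grey cap, 90 mm high, 44 mm across. Origin: centre of its underside. Stands in the other half of the box; it stays there.
- tray: Dark wooden serving tray with a cork floor, fixed: 140 mm (x) by 220 mm (y) outside, walls 6 mm thick, rim 12 mm above the worktop, floor 6 mm above it. Origin: centre of its underside. The pepper mill stands in its -y half (right as seen from the robot); the +y half is free for the jar.
- pepper_mill: Wooden pepper mill, 130 mm high, 58 mm across, standing on the tray. Origin: centre of its underside.
Not all that is in view belongs to the job. Leave any blue look-alike of the pepper_mill alone.

How it is judged:
On the way, in this order (a step that is already met when the one before it is completed fails the run):
1. the lid stands open past its balance point (beyond 1.6 rad) (value of joint lid above 1.6 rad), for 0.3 s.
2. the spice jar is lifted clear above the box's rim (z of spice_jar in the frame of spice_box above 0.12 m), for 0.1 s.
At the end, for the whole second after the job is handed in: Lid open beyond 1.6 rad by itself; spice jar at rest (< 0.02 m/s) upright within 0.1 rad on the tray floor inside the rim; salt shaker upright (0.2 rad) on the box floor; pepper mill upright (0.15 rad), within 25 mm of where it was (value of joint lid above 1.6 rad and angle between spice_jar's own z axis and vertical below 0.1 rad and linear speed of spice_jar below 0.02 m/s and x of spice_jar in the frame of tray between -0.058 and 0.058 m and y of spice_jar in the frame of tray between -0.098 and 0.098 m and z of spice_jar in the frame of tray between 0.002 and 0.01 m and x of salt_shaker in the frame of spice_box between -0.08 and 0.08 m and y of salt_shaker in the frame of spice_box between -0.08 and 0.08 m and z of salt_shaker in the frame of spice_box between -0.001 and 0.012 m and angle between salt_shaker's own z axis and vertical below 0.2 rad and angle between pepper_mill's own z axis and vertical below 0.15 rad and distance of pepper_mill from where it was at the start of the episode below 0.025 m); the robot touches nothing.
It fails at once if the spice jar is dropped or thrown (moves faster than 0.6 m/s untouched by the fingers) (linear speed of spice_jar above 0.6 m/s and contact force between spice_jar and the fingers below 0.05 N).
It fails at once if the pepper mill or the salt shaker is knocked over (tilts more than 0.6 rad) (angle between any of pepper_mill, salt_shaker's own z axis and vertical above 0.6 rad).
It also fails if it takes over 59 s, if anything falls off the work surface, if the arm or the gripper's body presses on something with over 40 N, if the wrist force passes 120 N, or if a joint passes its speed limit or range.

## Working session

There is one attempt and no reset: what is moved stays moved. The work goes in short steps, each a Python script; the robot and the scene stay as the last script left them, time stands still between calls to the robot, and variables do not carry over. Pictures are saved under pics/ and viewed, at most 10 in all, crops included, and the job is handed in when it is done.

```bash
mkdir -p pics; python3 - <<'E'
from station import arm, snapshot, camera_info
import cv2, numpy as np
a=snapshot("scene"); b=snapshot("side")
cv2.imwrite("pics/scene0.png",a); cv2.imwrite("pics/side0.png",b)
for n in ("scene","side","wrist"):
    c=camera_info(n); print(n,{k:np.round(np.array(v),4).tolist() for k,v in c.items()})
print(arm.read_tool_pos(),arm.read_eef_rot(),arm.read_time())
E
```

```text
scene {'fx': 537.0304, 'fy': 537.0304, 'cx': 277.0014, 'cy': 207.464, 'R': [[0.2966, -0.9548, 0.0173], [-0.4779, -0.1641, -0.863], [0.8268, 0.2477, -0.505]], 't': [-0.1574, 0.3182, 1.1491]}
side {'fx': 458.0979, 'fy': 458.0979, 'cx': 285.1668, 'cy': 205.5013, 'R': [[-0.5504, -0.8348, 0.0138], [-0.6557, 0.422, -0.6261], [0.5168, -0.3537, -0.7797]], 't': [0.2466, 0.3687, 1.1612]}
wrist {'fx': 364.4255, 'fy': 364.4255, 'cx': 281.3365, 'cy': 209.4799, 'T_tool_cam': [[0.0002, -0.965, -0.2621, 0.0653], [1.0, 0.0003, -0.0003, 0.0], [0.0004, -0.2621, 0.965, -0.0703], [0.0, 0.0, 0.0, 1.0]]}
[0.28120195 0.58543452 0.30284779] [ 2.22001190e-01  9.75045678e-01 -1.15616063e-03 -2.46286983e-04] 0.1
```

View pics/scene0.png

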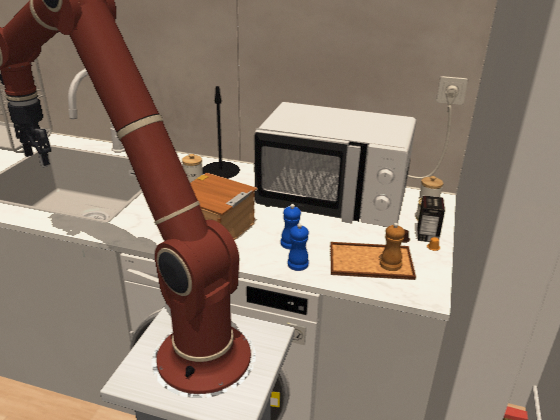

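View pics/side0.png

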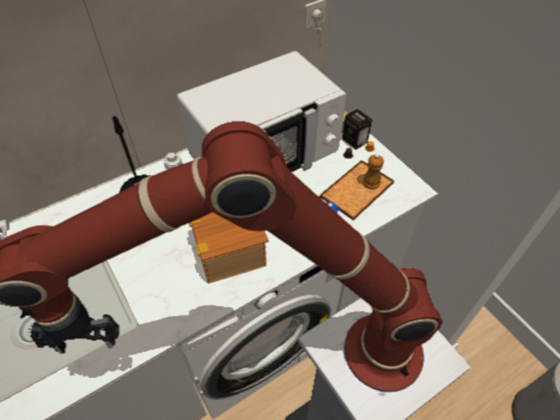

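The scene view shows the box at about (215,205) with its steel lip near (237,199). Two blue look-alikes have their bases at (291,245) and (298,266). The tray corners are about (335,245), (411,248), (413,275), (331,272), and the brown pepper mill's base is near (391,267). I'll check coarse positions, then enlarge both views.

```bash
cat > h.py <<'E'
from station import arm, snapshot, camera_info, ticket
import cv2, numpy as np
from scipy.spatial.transform import Rotation as Ro
def cam(n,tcp=None,q=None):
    c=camera_info(n); K=np.array([[c['fx'],0,c['cx']],[0,c['fy'],c['cy']],[0,0,1]])
    if n!='wrist': return K,np.array(c['R']),np.array(c['t'])
    T=np.eye(4);T[:3,:3]=Ro.from_quat(q).as_matrix();T[:3,3]=tcp
    W=np.linalg.inv(T@np.array(c['T_tool_cam'])); return K,W[:3,:3],W[:3,3]
def onz(C,px,z):
    K,R,t=C; d=R.T@np.linalg.inv(K)@[*px,1]; o=-R.T@t
    return o+d*(z-o[2])/d[2]
def tri(C1,p1,C2,p2):
    P=[C[0]@np.c_[C[1],C[2]] for C in (C1,C2)]
    X=cv2.triangulatePoints(P[0],P[1],np.array(p1,float).reshape(2,1),np.array(p2,float).reshape(2,1))[:,0]
    return X[:3]/X[3]
def proj(C,X):
    p=C[0]@(C[1]@np.array(X)+C[2]); return p[:2]/p[2]
E
python3 - <<'E'
from h import *
np.set_printoptions(precision=3,suppress=True)
S=cam('scene')
for n,p,z in [('blue1',(291,243),0),('blue2',(298,265),0),('mill',(391,266),.006),('t1',(335,244),.012),('t2',(412,248),.012),('t3',(414,273),.012),('t4',(330,272),.012),('boxtop front right',(255,188),.126),('lidfront near',(231,207),.126),('lip',(239,199),.14)]:
    print(n,onz(S,p,z))
a=cv2.imread('pics/scene0.png')[160:290,150:430]; b=cv2.imread('pics/side0.png')[130:300,170:410]
cv2.imwrite('pics/c.png',np.vstack([cv2.resize(a,(640,297),interpolation=3),cv2.resize(b,(420,297),interpolation=3) if 0 else cv2.copyMakeBorder(cv2.resize(b,(424,300),interpolation=3),0,0,0,216,0)]))
E
```

```text
blue1 [ 0.475 -0.059  0.   ]
blue2 [ 0.38  -0.106  0.   ]
mill [ 0.447 -0.344  0.006]
t1 [ 0.492 -0.182  0.012]
t2 [ 0.542 -0.39   0.012]
t3 [ 0.427 -0.405  0.012]
t4 [ 0.361 -0.196  0.012]
boxtop front right [0.532 0.069 0.126]
lidfront near [0.409 0.094 0.126]
lip [0.433 0.08  0.14 ]
```

View pics/c.png

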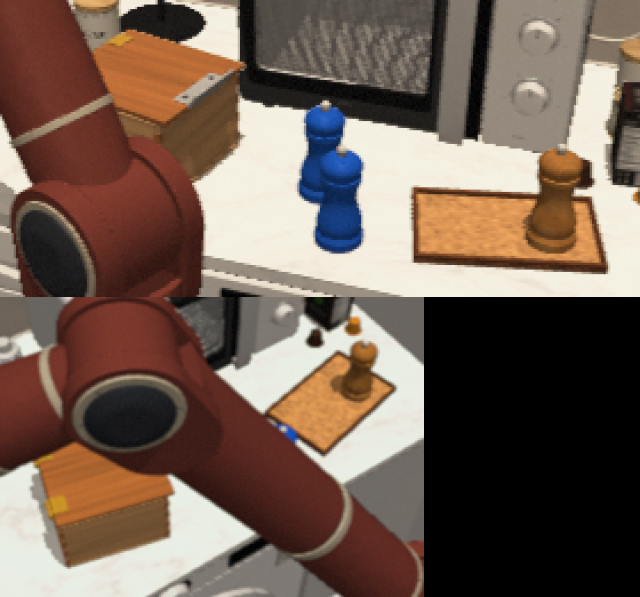

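Three things look like the mill: blue at scene (292,228), blue at (298,248), and wooden brown at (395,247). The brown one standing in the tray is the pepper mill. Next I'll use wrist views from two places over the box and one or two over the tray.

```bash
python3 - <<'E'
from h import *
import json
q=[0,1,0,0]; L=[]
for i,p in enumerate([(.48,.2,.40),(.48,.05,.40),(.48,-.18,.40),(.48,-.3,.40)]):
    arm.movep(p,q); arm.pause(.1)
    t,r=arm.read_tool_pos(),arm.read_eef_rot(); im=snapshot('wrist'); cv2.imwrite(f'pics/w{i}.png',im); L.append([list(map(float,t)),list(map(float,r))])
json.dump(L,open('w.json','w')); print(arm.read_time(),arm.read_joint_positions())
s=snapshot('scene');d=snapshot('side');cv2.imwrite('pics/s1.png',s);cv2.imwrite('pics/d1.png',d)
im=[cv2.resize(cv2.imread(f'pics/w{i}.png'),(400,300)) for i in range(4)]
cv2.imwrite('pics/m1.png',np.vstack([np.hstack(im[:2]),np.hstack(im[2:])]))
E
```

```text
4.45 [ 0.39317471  0.40663555  0.18858633  1.52339749 -0.08043217  1.21929008
  2.16885385]
```

View pics/m1.png

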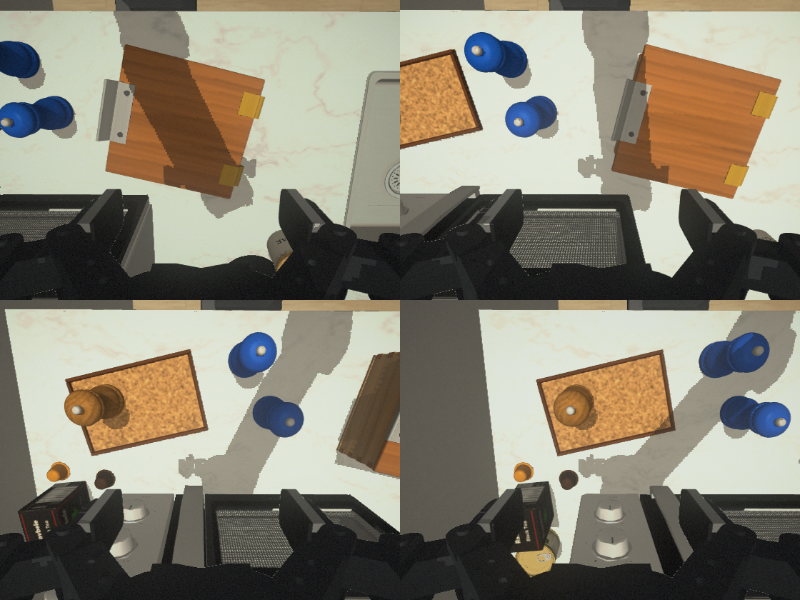

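In the wrist composite at 1/1.4 scale, w0 shows the lid corners at (125,45), (107,171), (230,198), (265,79) and the lip end at (106,79)–(97,139). The blue mills stand left of the lip, and the tray's free half is the right one. I'll triangulate from w0/w1 and w2/w3 and fit the poses.

```bash
cat > fit.py <<'E'
from h import *
import json
from scipy.optimize import least_squares
np.set_printoptions(precision=4,suppress=True)
W=[cam('wrist',*l) for l in json.load(open('w.json'))]
I=[cv2.cvtColor(cv2.imread(f'pics/w{i}.png'),6) for i in range(4)]
def ref(i,pts):
    p=(np.array(pts,np.float32)*1.4).reshape(-1,1,2)
    r=cv2.cornerSubPix(I[i],p.copy(),(4,4),(-1,-1),(3,30,.01)); ok=np.linalg.norm(r-p,axis=2)<5
    return np.where(ok[...,None],r,p)[:,0]
a=ref(0,[(125,45),(107,171),(230,198),(265,79)]);b=ref(1,[(245,45),(213,171),(333,198),(381,79)])
print('lid corners',*[tri(W[0],p,W[1],q) for p,q in zip(a,b)],sep='\n')
la=np.array([(106,79),(97,139)])*1.4;lb=np.array([(227,80),(212,138)])*1.4
print('lip',*[tri(W[0],p,W[1],q) for p,q in zip(la,lb)],sep='\n')
M=np.array([(-.096,-.086,.126),(-.096,.086,.126),(.086,.086,.126),(.086,-.086,.126)])
def w(v,m): c,s=np.cos(v[2]),np.sin(v[2]); return np.c_[v[0]+c*m[:,0]-s*m[:,1],v[1]+s*m[:,0]+c*m[:,1],m[:,2]+v[3]]
# find which corner is which: box yaw~1.55; y axis ~ -x world; near-base corner = +y
M=M[[1,0,3,2]]
f=lambda v:np.concatenate([(np.array([proj(W[i],x) for x in w(v,M)])-o).ravel() for i,o in((0,a),(1,b))])
s=least_squares(f,[.45,.18,1.55,0],loss='soft_l1'); print('box x y yaw z',s.x,'res px',np.abs(s.fun).max())
# tray
c=ref(2,[(66,80),(190,50),(207,129),(93,155)]);d=ref(3,[(137,80),(262,50),(274,129),(157,155)])
T=np.array([tri(W[2],p,W[3],q) for p,q in zip(c,d)]);print('tray',T,T.mean(0))
print('mill top',tri(W[2],(77*1.4,111*1.4),W[3],(171*1.4,109*1.4)))
print('blueA top',tri(W[2],(262*1.4,51*1.4),W[3],(359*1.4,51*1.4)))
print('blueB top',tri(W[2],(288*1.4,119*1.4),W[3],(381*1.4,122*1.4)))
E
python3 fit.py
```

```text
lid corners
[0.373  0.1067 0.1255]
[0.5388 0.0659 0.1242]
[0.5807 0.2424 0.1253]
[0.4149 0.2822 0.1251]
lip
[0.4151 0.0835 0.1373]
[0.4891 0.066  0.1401]
box x y yaw z [ 0.4783  0.1795  1.3342 -0.0026] res px 1.589295426389704
tray [[ 0.4173 -0.4101  0.0106]
 [ 0.3673 -0.1961  0.0089]
 [ 0.5034 -0.1641  0.0077]
 [ 0.5524 -0.3783  0.0116]] [ 0.4601 -0.2872  0.0097]
mill top [ 0.4545 -0.3369  0.1337]
blueA top [ 0.3814 -0.102   0.1256]
blueB top [ 0.4669 -0.0646  0.1344]
```

The fit is consistent: the lid measures 171 x 181 mm at z 0.125, the lip end is at z 0.137–0.140 and the mill top at 0.134. Next I'll plan the pry path and check IK before moving.

```bash
cat > pry.py <<'E'
from h import *
np.set_printoptions(precision=3,suppress=True)
C=np.array([.4783,.1795,0]);yaw=1.3342
ux=np.array([np.cos(yaw),np.sin(yaw),0]);uy=np.array([-ux[1],ux[0],0]);Z=np.array([0,0,1.])
t=np.deg2rad(40); d=np.array([np.sin(t),-np.cos(t)]); n=np.array([np.cos(t),np.sin(t)])
def tcp(corner,y=0):
    p=np.array(corner)-.011*n-.073*d; return C+p[0]*ux+y*uy+p[1]*Z
def ori(sgn):
    z=d[0]*ux+d[1]*Z; y=sgn*uy; return Ro.from_matrix(np.c_[np.cross(y,z),y,z]).as_quat()
H=np.array([.086,.118])
def corner(th):
    e=np.array([-np.cos(th),np.sin(th)])
    if th<=np.deg2rad(50): return H+.182*e+(.008+.027*th/np.deg2rad(50))*d
    return H+.147*e
insert=np.array([-.096,.118])+.006*d-.003*n
pre=insert-.10*d
E
python3 - <<'E'
from pry import *
for s in (1,-1):
    print(s,[None if (j:=arm.ik(tcp(c),ori(s))) is None else np.array(j) for c in (pre+[0,.1],pre,insert,corner(.5),corner(.9),corner(1.3),corner(1.75))])
E
```

```text
1 [array([-0.397,  0.515,  1.137,  2.07 , -1.042,  1.493, -2.143]), array([-0.325,  0.759,  1.134,  2.189, -1.206,  1.519, -1.842]), array([ 0.914,  0.955, -1.16 ,  2.225,  0.592,  0.29 ,  2.404]), array([ 0.858,  0.744, -1.147,  2.167,  0.02 ,  0.36 ,  2.812]), array([ 0.759,  0.645, -1.152,  2.103, -0.102,  0.407,  2.791]), array([ 0.646,  0.601, -1.142,  2.04 , -0.105,  0.422,  2.687]), array([ 0.401,  0.55 , -0.952,  1.981, -0.3  ,  0.399,  2.783])]
-1 [array([ 0.064,  0.325,  0.4  ,  2.059, -0.897,  1.17 ,  0.755]), array([ 0.158,  0.494,  0.295,  2.176, -1.051,  1.003,  1.022]), array([ 0.138,  0.638,  0.115,  2.247, -1.316,  0.799,  1.204]), array([-0.025,  0.482,  0.22 ,  2.192, -1.195,  0.878,  0.923]), array([-0.165,  0.403,  0.237,  2.128, -1.149,  0.875,  0.703]), array([-0.276,  0.374,  0.23 ,  2.065, -1.127,  0.846,  0.539]), array([-0.381,  0.4  ,  0.196,  2.003, -1.147,  0.776,  0.426])]
```

```bash
python3 - <<'E'
from pry import *
q=ori(-1)
arm.move_gripper(0.0); arm.movep(tcp(pre+[0,.1]),q); arm.line_to(tcp(pre),.25)
arm.line_to(tcp(insert),.08); print('ins',np.array(arm.read_ft_force()),arm.read_tool_pos()-tcp(insert),arm.read_time())
for th in (.12,.3):
    arm.line_to(tcp(corner(th)),.08); print(th,np.array(arm.read_ft_force()))
cv2.imwrite('pics/p1.png',np.hstack([cv2.resize(snapshot('scene')[130:290,120:340],(400,290)),cv2.resize(snapshot('wrist'),(400,290))]));print(arm.read_time())
E
```

```text
ins [-0.023  0.115  0.311] [ 0. -0.  0.] 8.5417
0.12 [ -5.108 -10.41   -0.461]
0.3 [ 0.189 -4.05  -0.406]
9.5667
```

View pics/p1.png

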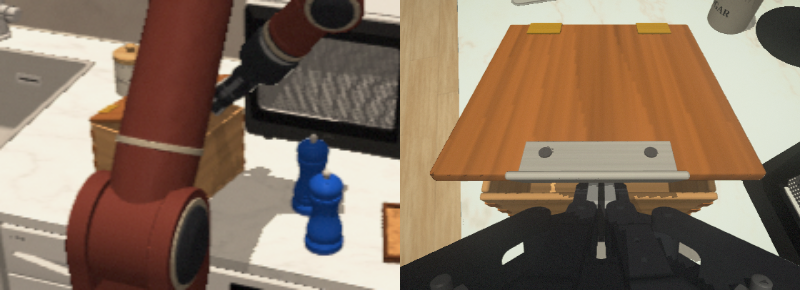

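The lid is raised: in the wrist half the gap shows under the lid at (600,192), with the fingers centred under the lip. I'll continue the arc.

```bash
python3 - <<'E'
from pry import *
for th in (.5,.7,.87,1.05,1.25,1.45,1.6,1.7):
    arm.line_to(tcp(corner(th)),.12 if th<1.4 else .08); f=np.array(arm.read_ft_force()); print(th,f)
    if np.linalg.norm(f)>30: break
arm.pause(.3)
b=tcp(corner(1.7)); arm.line_to(b-.10*ux+.1*Z,.25)
t,r=arm.read_tool_pos(),arm.read_eef_rot()
cv2.imwrite('pics/p2.png',np.hstack([cv2.resize(snapshot('scene')[90:270,120:340],(400,300)),cv2.resize(snapshot('wrist'),(400,300))]));print(arm.read_time())
E
```

```text
0.5 [ 0.6   -0.64  -0.685]
0.7 [ 0.812 -0.593 -1.665]
0.87 [ 0.109 -1.379 -1.438]
1.05 [ 0.247 -1.26  -0.16 ]
1.25 [-0.11  -0.256  0.355]
1.45 [-0.268 -0.051  0.696]
1.6 [ 0.197  0.127 -0.05 ]
1.7 [-0.112 -0.979 -0.018]
14.0083
```

View pics/p2.png

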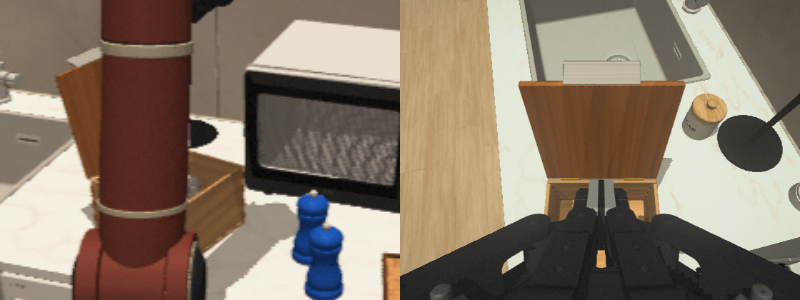

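The lid stands open at the stop, leaning back with the box interior showing at (600,190). Next are two wrist views straight down into the box.

```bash
cat >> pry.py <<'E'
QD=Ro.from_matrix(np.c_[uy,ux,-Z]).as_quat()
E
python3 - <<'E'
from pry import *
import json
L=[]; arm.move_gripper(1.0)
for i,p in enumerate([(.52,.13,.42),(.52,.20,.42)]):
    arm.movep(p,QD); arm.pause(.1); t,r=arm.read_tool_pos(),arm.read_eef_rot(); im=snapshot('wrist'); cv2.imwrite(f'pics/j{i}.png',im); L.append([list(map(float,t)),list(map(float,r))])
json.dump(L,open('j.json','w'));print(arm.read_time(),np.array(arm.read_joint_positions()))
W=[cam('wrist',*l) for l in L]; out=[]
for i in (0,1):
    c=proj(W[i],C+[0,0,.1]); x,y=[int(max(0,v)) for v in (c[0]-100,c[1]-110)]; print(x,y)
    out.append(cv2.resize(cv2.imread(f'pics/j{i}.png')[y:y+220,x:x+200],(400,440),interpolation=3) )
cv2.imwrite('pics/m2.png',np.hstack(out))
E
```

```text
16.3083 [-0.478  0.377  0.111  1.508 -0.042  1.259  0.969]
219 14
155 29
```

View pics/m2.png

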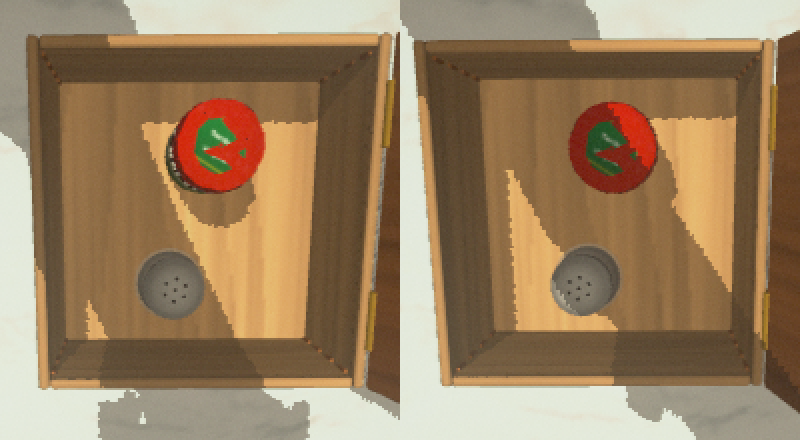

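The red cap is at crop (220,144) and (612,148), and the grey shaker cap at (170,285) and (586,280). The jar is the red one, in the half nearest the robot, so I'll triangulate it.

```bash
python3 - <<'E'
from pry import *
import json
W=[cam('wrist',*l) for l in json.load(open('j.json'))]
for n,a,b in [('jar',(329,86),(261,103)),('salt',(304,156.5),(248,169))]:
    X=tri(W[0],a,W[1],b); v=X-C; print(n,X,'box',v@ux,v@uy, 'by z', [ (onz(Wi,p,{'jar':.112,'salt':.096}[n])-C)@np.c_[ux,uy] for Wi,p in zip(W,(a,b))])
E
```

```text
jar [0.444 0.195 0.111] box 0.007417253544032531 0.03678333419041476 by z [array([0.007, 0.037]), array([0.008, 0.036])]
salt [0.513 0.158 0.051] box -0.012852380576783146 -0.03930627514614638 by z [array([-0.016, -0.034]), array([-0.009, -0.032])]
```

The jar is at box (0.007, 0.037) with its top at z 0.111, as expected. The lone triangulated salt height is poor (I matched the circles loosely), but it only matters for clearance, which is about 35 mm. Next I'll grasp and lift.

```bash
python3 - <<'E'
from pry import *
J=C+.0075*ux+.037*uy
arm.move_gripper(.85); arm.movep(J+[0,0,.25],QD); arm.line_to(J+[0,0,.128],.1)
print('down',np.array(arm.read_ft_force()))
arm.move_gripper(0,30); print('grip',arm.read_opening()*85,arm.read_finger_force(),np.array(arm.read_ft_force()))
arm.line_to(J+[0,0,.32],.12); arm.pause(.2); print(arm.read_opening()*85,arm.read_finger_force(),np.array(arm.read_ft_force()),arm.read_time())
im=snapshot('wrist');sc=snapshot('scene')
cv2.imwrite('pics/p3.png',np.hstack([cv2.resize(sc[60:270,120:400],(400,300)),cv2.resize(im,(400,300))]))
T=np.array([.4601,-.2872,0]); ty=np.array([-.2276,.974,0]);tx=np.array([.974,.2276,0])
for s in (1,-1):
    q=Ro.from_matrix(np.c_[s*ty,s*tx,-Z]).as_quat()
    print([arm.ik(T+.058*ty+[0,0,z],q) for z in (.32,.13)])
E
```

```text
down [ 0.353 -0.392 -0.252]
grip 43.16986236856917 28.906835126836086 [-0.093 -0.364  5.472]
42.89775736279638 28.836648901342414 [-0.09  -0.1   -1.393] 21.0583
[array([ 0.052,  0.408,  0.545,  1.829, -0.251,  0.974,  0.933]), array([ 0.251,  0.665,  0.275,  2.024, -0.358,  0.499,  1.016])]
[array([-0.271,  0.587,  1.137,  1.837, -0.595,  1.111, -1.829]), array([ 1.1  ,  0.959, -1.153,  1.998,  1.096,  1.   ,  2.749])]
```

View pics/p3.png

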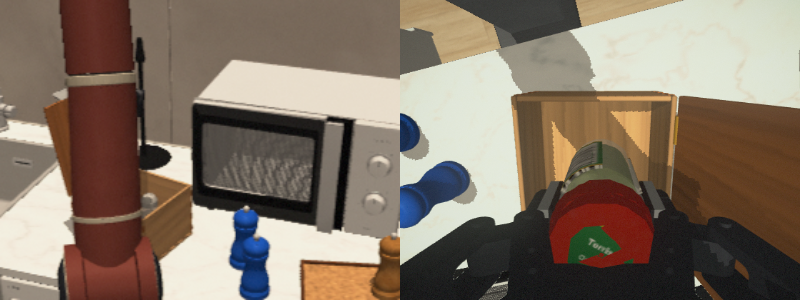

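The jar is held (42.9 mm, 1.4 N, lid still open at scene (75,150)). Next I'll carry it over, lower it until contact, and look before releasing.

```bash
cat >> pry.py <<'E'
T=np.array([.4601,-.2872,0]); ty=np.array([-.2276,.974,0]);tx=np.array([.974,.2276,0])
QT=Ro.from_matrix(np.c_[ty,tx,-Z]).as_quat(); G=T+.058*ty
E
python3 - <<'E'
from pry import *
arm.movep(G+[0,0,.32],QT); arm.line_to(G+[0,0,.136],.1); arm.pause(.2)
f0=arm.read_ft_force()[2]; z=.136
while z>.124:
    z-=.001; arm.line_to(G+[0,0,z],.02); f=arm.read_ft_force()[2]
    if f-f0>2: break
print(z,f0,f,arm.read_opening()*85,arm.read_time())
cv2.imwrite('pics/p4.png',np.hstack([cv2.resize(snapshot('scene')[170:300,260:450],(400,274)),cv2.resize(snapshot('side')[120:240,280:450],(400,274))]))
E
```

```text
0.128 -1.7146042355260498 5.7800024946910735 43.236545661206144 26.9167
```

View pics/p4.png

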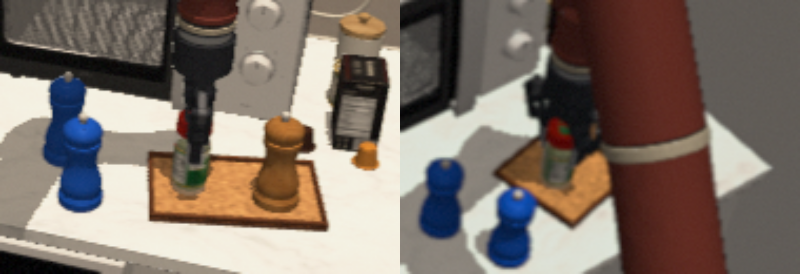

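The jar touches the tray floor at the expected height, upright at (190,170) with the mill untouched at (278,170). I'll release, retreat and look.

```bash
python3 - <<'E'
from pry import *
arm.line_to(G+[0,0,.1285],.02); arm.move_gripper(.6); arm.move_gripper(.9); arm.line_to(G+[0,0,.36],.12); arm.pause(.3)
t,r=arm.read_tool_pos(),arm.read_eef_rot();im=snapshot('wrist')
print(arm.read_time(),proj(cam('wrist',t,r),G+[0,0,.112]))
sc=snapshot('scene')
cv2.imwrite('pics/p5.png',np.hstack([cv2.resize(sc[90:300,120:430],(400,271)),cv2.resize(im,(400,271))]))
E
```

```text
30.3167 [280.695 186.924]
```

View pics/p5.png

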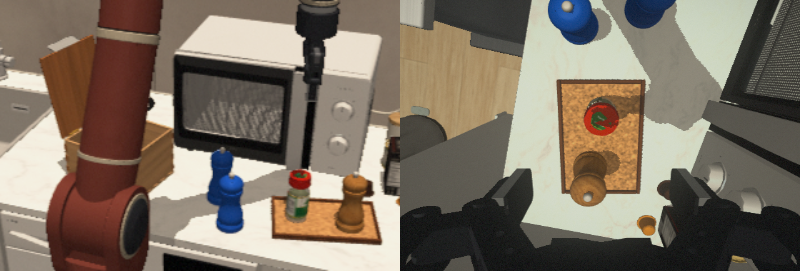

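The jar stands upright in the tray at (298,195), beside the mill at (353,203). The lid is open at (70,85), and the fingers are clear.

```bash
python3 -c "
from station import ticket; print(ticket.finish_job())"
```

```text
the job is handed in; nothing more can be done
None
```

The job is handed in: in the last pictures the lid stood open by itself and the red-capped jar stood upright in the tray beside the unmoved pepper mill. I didn't check the salt shaker again after lifting the jar, and the hand-in returned no verdict.

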